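Tip the gauge block over and square it home

TASK

Tip over the standing concrete block that has the two steel gauge discs, by pushing it high on its side, so that it lies with the disc face on top. Then slide it into the L-shaped squaring stop, long side flush along the fence and its leading end home on the end stop, and press it endwise against the end stop with a steady push of about 12 N for one second before letting go. The block is brittle: touch it slowly and never push it with more than 35 N, and leave the plain block standing and everything else where it is.

Things in the scene. Friction and masses are not known exactly. Their poses are not given: they have to be found in the camera images.
- specimen: Light grey aerated-concrete block, 96 (x) x 100 (y) x 180 mm (z), 0.6 to 0.95 kg, brittle, too wide to grip; it starts standing on end. Origin: centre of the end face it first stands on; z runs along its length, up at first. Its +y side is the gauge face. Pushed high (150 mm up) on that face it topples, at 2 to 4 N; pushed low it slides, at 3 to 7 N.
- specimen_gauge (a point): Centre of the block's gauge face (its +y side, 50 mm from the block's axis, 90 mm from either end), which must end on top: two steel discs, 26 mm across, 4 mm proud, 40 mm either side of this point along the length. A flush steel insert, 24 mm across, shows in both end faces, 30 mm off centre towards this face. At first it looks left (world +y), within 0.2 rad.
- specimen_top (a point): Centre of the block's other end face, the top one at the start, 180 mm from the block's origin; this end goes against the end stop.
- squaring_stop: Dark steel L-shaped squaring stop on the bench, to the right of the blocks. Origin: inner corner of the L at bench height, with the end stop at its zero. Its fence, 40 mm high, 14 mm thick, runs from the corner 250 mm along +y (within 0.06 rad of world y); its working face is the plane x = 0, facing +x (away from the robot).
- stop_zero (a point): Zero mark of the end stop, on the corner at bench height. The end stop (end_stop_c0), the L's short arm (a rigid steel bar 60 mm high, 20 mm thick, 120 mm long, across the fence), is clamped somewhere along the fence with its working face, which faces +y, 0 to 35 mm on the +y side of this mark. That place is not measured: see it or find it by feel.
- plain_block: A second block of the same size without gauge discs or inserts, standing on end beside the specimen, nearer to or farther from the robot; to be left standing. Origin: centre of its underside.
- rock_core: Bystander, leave alone: short dark rock core, 60 mm across, 66 mm high, upright. Origin: centre of its underside.
- jar: Bystander, leave alone: screw-lid jar, 68 mm across, 100 mm high. Origin: centre of its underside.
- wash_bottle: Bystander, leave alone: white wash bottle, 64 mm across, 170 mm high. Origin: centre of its underside.
- brush: Bystander, leave alone: hand brush lying on the bench beyond the work, about 0.2 m long. Origin: under its middle.
- weight: Bystander, leave alone: brass weight with a knob, 52 mm across, 70 mm high. Origin: centre of its underside.
- dish: Bystander, leave alone: shallow aluminium dish, 100 mm across, 30 mm high. Origin: centre of its underside.
There are look-alikes about, which are no part of the job. Leave any black look-alike of the specimen alone.

How it is judged:
On the way, in this order (a step that is already met when the one before it is completed fails the run):
1. the specimen lies at rest with its gauge face on top (angle between specimen's own y axis and vertical below 0.1 rad and linear speed of specimen below 0.02 m/s and angular speed of specimen below 0.1 rad/s), for 0.2 s.
2. the specimen, flush on the fence and home on the end stop, is held pressed endwise by the fingers with 8 to 16 N (angle between specimen's own y axis and vertical below 0.1 rad and x of specimen in the frame of squaring_stop between 0.044 and 0.0515 m and x of specimen_top in the frame of squaring_stop between 0.044 and 0.0515 m and z of end_stop_c0 in the frame of specimen between 0.186 and 0.193 m and contact force between the fingers and specimen between 8 and 16 N and contact force between specimen and end_stop_c0 above 1 N), for 0.5 s.
At the end, for the whole second after the job is handed in: The specimen lies at rest, disc face up (within 0.1 rad), both ends of its long side within 3.5 mm of the fence and its leading end within 3 mm of the end stop; the plain block still stands (all of step 1 and x of specimen in the frame of squaring_stop between 0.044 and 0.0515 m and x of specimen_top in the frame of squaring_stop between 0.044 and 0.0515 m and z of end_stop_c0 in the frame of specimen between 0.186 and 0.193 m and angle between plain_block's own z axis and vertical below 0.1 rad); the robot touches nothing.
It fails at once if the specimen is pushed with more than 35 N (contact force between any of the fingers, the arm and specimen above 35 N).
It fails at once if the plain block is moved or toppled (distance of plain_block from where it was at the start of the episode above 0.02 m or angle between plain_block's own z axis and vertical above 0.2 rad).
It fails at once if a bystander is disturbed (distance of any of rock_core, jar, wash_bottle, brush, weight, dish from where it was at the start of the episode above 0.02 m).
It also fails if it takes over 72 s, if anything falls off the work surface, if the arm or the gripper's body presses on something with over 40 N, if the wrist force passes 120 N, or if a joint passes its speed limit or range.

ROBOT

A 7-joint arm with a two-finger parallel gripper is mounted at the origin on the work surface. World frame = base frame: x ahead of the robot, y to its left, z up, the work surface at z = 0. Lengths are in m, angles in rad, forces in N, time in s.
With the tool pointing down it reaches from about 0.425 to 0.925 m from the base axis. Payload 6.8 kg.
Tool frame: the origin (TCP) lies at the very end of the fingers, on their centre line; the grasp point (between the pads) lies 19 mm behind it; z points along the fingers, y is the line along which they close (so a half turn about z gives the same grasp; the last joint's range is limited). The gripper opens to 85 mm and grips with 20 to 120 N. Pads are 22 mm wide; open, the fingers measure 114 mm over their backs; the gripper's body (76 mm by 85 mm) begins 54 mm behind the grasp point. The pads swing forward as they close: fully open they stand 13 mm farther back than shut.
Start: joints at [1.164, 0.477, 0.022, 1.555, -0.011, 1.109, -0.083], TCP at [0.199, -0.645, 0.195] pointing down, gripper open.
Joint ranges: [-2.96, 2.96], [-0.34, 2.1], [-1.41, 1.46], [0.24, 2.44], [-1.37, 4.51], [0.17, 1.92], [-2.96, 2.96]. Speed limits (rad/s): [2.39, 2.39, 3.14, 3.14, 3.14, 3.14, 3.14].

INTERFACE

Orientations are given as a rotation vector (axis times angle).
In Python, from bench import get_obs, viewer, r gives the robot as it stands. The module is installed in compiled form; this text tells all that it offers.
- The arm moves only by the tool play_rows, never from a script. Its argument "commands" is a list that holds one entry, the list of rows, each a list of 5 numbers: the gripper's target within -1 to 1 (shut at 1, half-way at 0, fully open at -1), then the shift along the tool's x, y, z scaled (see below), then the turn about the tool's z scaled (see below). A call has 1 to 12 rows; each row is the pose to reach, as a shift and turn from the pose commanded when the call began, along the tool's axes at that moment; what a row does not reach only later rows make up. The controller multiplies each number of a shift by 0.2 m and each number of a turn by pi/2 rad. A row lasts 1/12 s, in which the tool goes at most 41.7 mm and 7.16 degrees, less where a joint would pass 70% of its speed; a pose out of reach is approached as far as the arm can. A call with a number of a shift or a turn outside -1 to 1 is refused whole. A call with a gripper value outside its range is refused whole. The fingers move at their own pace and stop on an object; "grip_force" is the grip in N (left out, the last holds). Time passes only in rows, so rows that repeat a pose let the fingers close. It gives the time, the measured TCP pose, the force, the opening and the grip force at its end, in the units of the state.
- get_obs(): the state, without advancing time (a new reading comes with each control period).
- viewer.grab_frame(name): name is "scene" or "side" or "wrist"; returns a dict with "pixels" (400x640x3 uint8, red, green, blue), "fovy" (degrees; the focal length in pixels is half the picture's height over the tangent of half this angle, whatever the lens; pixels are square), "cx", "cy" (the principal point, pixels), "distortion" ([k1, k2, p1, p2, k3] as OpenCV has them; the pictures are not rectified), "world_to_cam" (4x4, takes a point from world to camera coordinates); the wrist camera has in their place "hand_eye" (4x4, takes a point from camera to tool coordinates, whose origin is the TCP and whose axes are the flange's). Camera axes: x right, y up, looking along -z (the intrinsics and any distortion apply to the point x, -y, -z); pixel columns grow to the right and rows downward; lengths in m; the calibration is good to about 2 mm. A picture is of the moment at which its call begins: read the wrist's pose just before it. There is no depth.
- r.hand_in(): hands the job in; it is judged then, once.
Trained networks look in a picture, given as the dict that the camera call returned (one of the last four; its "shot" number tells which), for a name from the list of things; names that differ only in an ending like _2 or _b are one class to them, and where a whole thing is asked for, a point or a joint stands for the part that bears it (a point fixed in the world has none). Each returns a list of dicts, best first, with "score" (0 to 1); they miss things now and then, are a little off and sometimes report something else, mostly with a low value. They report only what shows in the picture. A call takes as long as a camera call. They do not tell look-alikes from the thing itself.
- viewer.trace(picture, thing): "pixels" (400x640 bool, what is visible of it) and "rect" ([left, top, right, bottom] in pixels, round what is visible of it).
The state is a dict: "clock": time; "joints": joint angles; "qvel": joint speeds; "tau": joint torques, N m; "tcp_pos": TCP position; "orientation": TCP orientation; "contact_force": force on the tool from outside, world axes, zero at the start; "moment": the same for the moment, N m; "grip_width": finger opening in m; "gripper_force": force on a finger pad.
Only numpy, scipy, OpenCV 4.12 (cv2) and the standard library are available. Lean on these libraries where they do the work, as an engineer would, in place of code of your own. Each camera call takes 0.05 s, during which the arm holds its last target. There are 200 camera calls.

## Working session

There is one attempt and no reset: what is moved stays moved. The work goes in short steps, Python scripts to look and compute and a tool call to move; the robot and the scene stay as the last step left them, time stands still between calls to the robot, and variables do not carry over. Pictures are saved under pics/ and viewed, at most 10 in all, crops included, and the job is handed in when it is done.

Besides the shell and the picture viewer there is one more tool, called after "Emit:" in YAML: its name, and indented under it one key for each argument. play_rows: Moves the arm, as the interface text tells. Shifts and turns lie within -1 to 1; 1 stands for 0.2 m of shift or pi/2 rad of turn. Its arguments: {"type":"object","properties":{"commands":{"type":"array","items":{"type":"array","items":{"type":"array","items":{"type":"number","minimum":-1,"maximum":1}}}},"grip_force":{"type":"number"}},"required":["commands"]}

```bash
mkdir -p pics; ls
cat > h.py <<'E'
import numpy as np, cv2
from bench import get_obs, viewer, r
from scipy.spatial.transform import Rotation as R
def K(p):
    f=200/np.tan(np.radians(p["fovy"])/2)
    return np.array([[f,0,p["cx"]],[0,f,p["cy"]],[0,0,1.]])
F=np.diag([1,-1,-1.])
def w2c(p,obs=None):
    if "world_to_cam" in p: return np.array(p["world_to_cam"])
    T=np.eye(4);T[:3,:3]=R.from_rotvec(obs["orientation"]).as_matrix();T[:3,3]=obs["tcp_pos"]
    return np.linalg.inv(T@np.array(p["hand_eye"]))
def ray(p,uv,obs=None):
    n=cv2.undistortPoints(np.array(uv,float).reshape(-1,1,2),K(p),np.array(p["distortion"],float))[:,0]
    d=np.c_[n,np.ones(len(n))]@F
    M=np.linalg.inv(w2c(p,obs)); return M[:3,3], d@M[:3,:3].T
def at_z(p,uv,z,obs=None):
    c,d=ray(p,uv,obs); return c+d*((z-c[2])/d[:,2])[:,None]
def proj(p,X,obs=None):
    M=w2c(p,obs); Xc=(np.array(X,float).reshape(-1,3)@M[:3,:3].T+M[:3,3])@F
    return cv2.projectPoints(Xc,np.zeros(3),np.zeros(3),K(p),np.array(p["distortion"],float))[0][:,0]
E
python3 - <<'E'
from h import *
o=get_obs(); print({k:np.round(v,3) for k,v in o.items()})
for n in ["scene","side"]:
    p=viewer.grab_frame(n); cv2.imwrite(f"pics/{n}0.png",p["pixels"][:,:,::-1])
    M=np.linalg.inv(w2c(p)); print(n,p["fovy"],M[:3,3].round(3),(-M[:3,2]).round(2))
    for t in ["specimen","plain_block","squaring_stop","specimen_gauge","rock_core","jar","wash_bottle","brush","weight","dish"]:
        print(t,[(round(x["score"],2),np.array(x["rect"]).astype(int).tolist()) for x in viewer.trace(p,t)][:4])
E
```

```text
pics
{'clock': np.float64(0.0), 'joints': array([ 1.164,  0.478,  0.022,  1.556, -0.012,  1.109, -0.083]), 'qvel': array([ 0.002, -0.003, -0.   , -0.001,  0.001,  0.002, -0.001]), 'tau': array([-0.0000e+00, -5.9645e+01,  1.6080e+00, -2.8120e+01,  1.3000e-02,
        1.0000e-02, -0.0000e+00]), 'tcp_pos': array([ 0.199, -0.644,  0.194]), 'orientation': array([-3.105e+00, -4.670e-01,  1.000e-03]), 'contact_force': array([-0.942,  0.003, -0.622]), 'moment': array([ 0.012, -0.005,  0.   ]), 'gripper_force': np.float64(0.0), 'grip_width': np.float64(0.085)}
scene 49.963288143194255 [1.328 0.144 1.312] [-0.56 -0.06 -0.82]
specimen [(0.92, [359, 148, 397, 201]), (0.85, [399, 120, 436, 175]), (0.66, [440, 150, 488, 209]), (0.62, [227, 183, 307, 214])]
plain_block [(0.78, [330, 181, 368, 234])]
squaring_stop [(0.87, [225, 182, 306, 217])]
specimen_gauge [(0.93, [340, 225, 376, 279]), (0.7, [362, 149, 398, 201]), (0.57, [400, 124, 435, 178])]
rock_core [(0.84, [184, 219, 204, 239])]
jar [(0.66, [405, 191, 427, 219])]
wash_bottle [(0.67, [174, 156, 202, 193])]
brush [(0.82, [290, 286, 352, 313]), (0.39, [400, 259, 428, 287])]
weight [(0.52, [188, 239, 206, 258])]
dish [(0.8, [399, 257, 429, 287])]
side 42.788624211039 [ 1.002 -0.086  1.665] [-0.31  0.08 -0.95]
specimen [(0.98, [433, 98, 479, 150]), (0.93, [365, 216, 409, 271]), (0.71, [409, 152, 431, 177]), (0.58, [349, 120, 390, 174])]
plain_block [(0.68, [341, 171, 379, 221])]
squaring_stop [(0.85, [225, 182, 303, 246])]
specimen_gauge [(0.94, [351, 120, 392, 174]), (0.93, [437, 97, 476, 149]), (0.66, [363, 220, 407, 266])]
rock_core [(0.52, [199, 264, 219, 287])]
jar [(0.89, [410, 148, 431, 178]), (0.51, [336, 288, 396, 301])]
wash_bottle [(0.55, [164, 208, 191, 237]), (0.51, [363, 216, 408, 266])]
brush [(0.98, [335, 287, 400, 302])]
weight [(0.67, [219, 289, 237, 309]), (0.44, [364, 218, 407, 266])]
dish [(0.82, [424, 222, 454, 250]), (0.25, [219, 288, 238, 305])]
```

View pics/scene0.png

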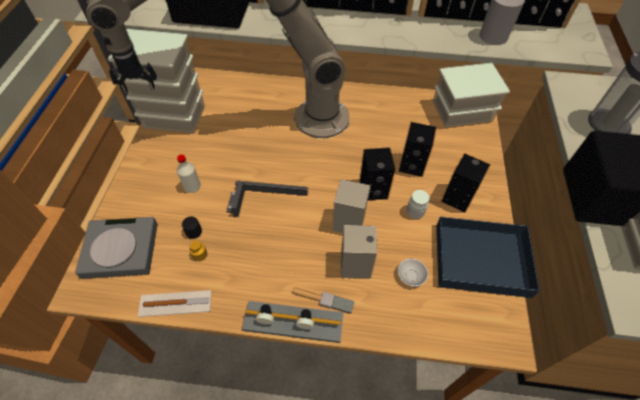

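View pics/side0.png

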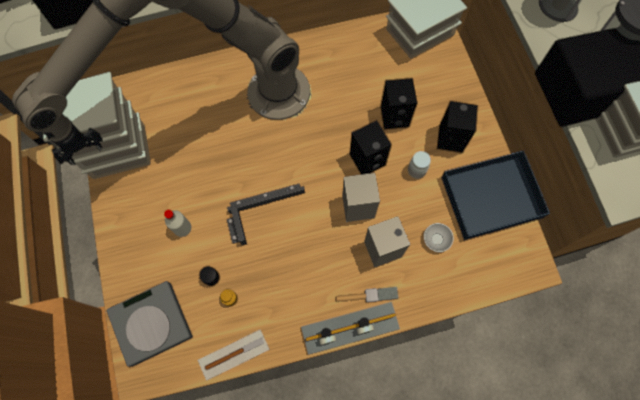

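Scene: specimen candidates are the grey block at (358,252) with the dark insert at (370,238), the plain grey one at (351,205), and three black look-alikes at (377,173), (418,148) and (464,182). The grey block with the insert is the specimen, and it is the far one. The L-stop's corner is near (238,190). Next I check this in one close crop.

```bash
cat > crop.py <<'E'
import cv2,numpy as np
a=cv2.imread("pics/scene0.png");b=cv2.imread("pics/side0.png")
def c(i,x,y,w,h): return cv2.resize(i[y:y+h,x:x+w],(400,300),interpolation=cv2.INTER_CUBIC)
cv2.imwrite("pics/crop1.png",np.vstack([np.hstack([c(a,300,190,120,90),c(b,330,190,120,90)]),np.hstack([c(a,215,155,100,75),c(b,215,175,100,75)])]))
E
python3 crop.py
```

```text
(no output)
```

View pics/crop1.png

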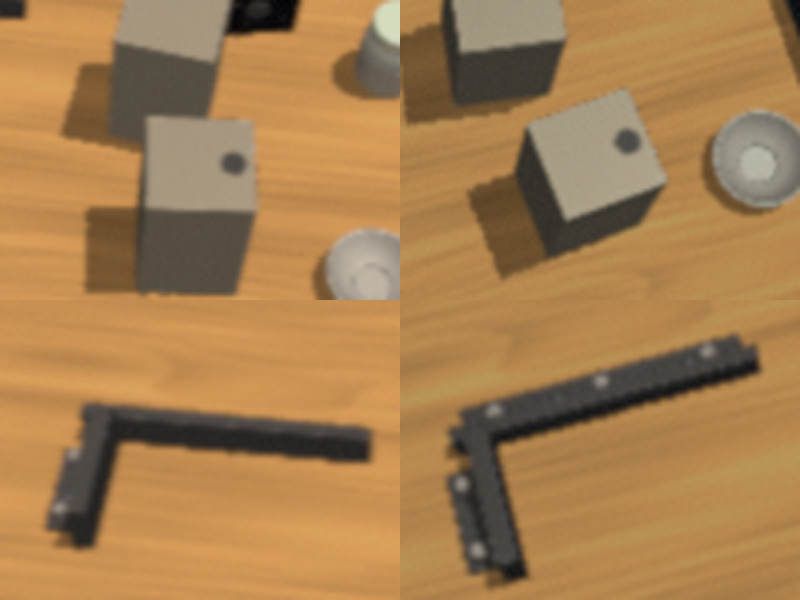

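Run:
```python
from h import *
ps={n:viewer.grab_frame(n) for n in ["scene","side"]}
S=lambda a,ox,oy,k:[(ox+k*(u+.5)-.5,oy+k*(v+.5)-.5) for u,v in a]
np.set_printoptions(precision=4,suppress=True)
for n,ox,pts,pl in [("scene",300,[(146,117),(252,121),(255,210),(143,209),(233,163)],[(113,42),(213,62)]),("side",330,[(127,125),(228,89),(265,182),(167,220),(227,140)],[(57,50),(165,38)])]:
    X=at_z(ps[n],S(pts,ox,190,.3),.18); print(n,X[:,:2].tolist(),"c",X[:4].mean(0))
    e=(X[1]-X[0]+X[2]-X[3])/2; print(" yaw",-np.arctan2(e[0],e[1]),np.linalg.norm(e), "x len",np.linalg.norm((X[3]-X[0]+X[2]-X[1])/2))
    P=at_z(ps[n],S(pl,ox,190,.3),.18);print(" plain front edge",P[:,:2].tolist())
for n,oy,pts in [("scene",155,[(118,140),(368,161),(93,246)]),("side",175,[(97,145),(358,70),(126,275)])]:
    X=at_z(ps[n],S(pts,215,oy,.25),0); print(n,X[:,:2].tolist(), np.linalg.norm(X[1]-X[0]),np.linalg.norm(X[2]-X[0]))
for n in ps:
  for t,z in [("rock_core",.066),("jar",.1),("wash_bottle",.0),("brush",0),("weight",.0),("dish",0.03)]:
    q=viewer.trace(ps[n],t)
    if q: m=np.argwhere(q[0]["pixels"]); print(n,t,at_z(ps[n],[m.mean(0)[::-1]],z)[0])
p=viewer.grab_frame("wrist"); print(p["fovy"],p["cx"],p["cy"],p["hand_eye"])
print(get_obs()["clock"])
```

```text
scene [[0.6340219035758927, 0.1404664725842569], [0.6257246156584712, 0.23813129972751537], [0.7177017385736497, 0.24545150326271814], [0.7293918098292362, 0.14666203354000282], [0.6724348369322293, 0.22327148571732092]] c [0.6767 0.1927 0.18  ]
 yaw 0.10139162514247681 0.09873422061754347 x len 0.09391696495847522
 plain front edge [[0.5544110335809085, 0.10129305703975679], [0.5649916326392974, 0.19798931265444594]]
side [[0.6342932408463305, 0.14625767936817416], [0.625960825470946, 0.24524655057462375], [0.7180254104330697, 0.25094766637046256], [0.7279083749198432, 0.1555688555563997], [0.6716877173110353, 0.22969414324265908]] c [0.6765 0.1995 0.18  ]
 yaw 0.09344316996544463 0.09760967661757432 x len 0.09314280295837091
 plain front edge [[0.5488892684534618, 0.10466498034758237], [0.563822622435941, 0.20398703241081312]]
scene [[0.41774743657790847, -0.2454092446640693], [0.41119626899179607, -0.008983889192161365], [0.5363081976887508, -0.24138214649261377]] 0.23651610200313922 0.1186291346797437
side [[0.41866036686760155, -0.2354430849598315], [0.41140404149233656, -0.0021158788935776995], [0.5371435813860138, -0.23599235957366002]] 0.23344001231287617 0.11848448769867512
scene rock_core [ 0.638  -0.3689  0.066 ]
scene jar [0.4708 0.3854 0.1   ]
scene wash_bottle [ 0.3741 -0.479   0.    ]
scene brush [0.8095 0.1178 0.    ]
scene weight [ 0.6922 -0.3466  0.    ]
scene dish [0.6922 0.38   0.03  ]
side rock_core [ 0.6282 -0.3688  0.066 ]
side jar [0.452  0.3868 0.1   ]
side wash_bottle [ 0.4032 -0.4519  0.    ]
side brush [0.8131 0.1192 0.    ]
side weight [0.416  0.4155 0.    ]
side dish [0.6916 0.3873 0.03  ]
59.47245077865316 317.57298406306245 202.5359132026077 [[-0.0005  0.9576  0.2882  0.0739]
 [ 1.      0.0006 -0.0002 -0.0005]
 [-0.0003  0.2882 -0.9576 -0.1794]
 [ 0.      0.      0.      1.    ]]
1.85
```

Crop: the specimen (far block) shows its insert at side ≈(398,232), toward +y. Its top centre is about (0.677, 0.196) with yaw 0.095, and it is 98 x 94 mm, which matches the given size. The stop's inner corner is at about (0.418,-0.240), with the fence yaw at 0.028. I'm moving now.

Emit:
play_rows:
  commands:
    - [[0,0,0,-0.7,0],[0,0,0,-0.7,0],[0,0,0,-0.7,0],[0,0.2,-0.2,-0.7,0],[0,0.4,-0.4,-0.7,0],[0,0.6,-0.6,-0.7,0],[0,0.8,-0.8,-0.7,0],[0,0.9,-0.95,-0.7,0],[0,0.9,-0.95,-0.7,0],[0,0.9,-0.95,-0.7,0],[0,0.9,-0.95,-0.7,0]]

```text
clock: 2.77
tcp_pos: [0.3174, -0.4067, 0.3355]
orientation: [3.105, 0.479, 0.002]
contact_force: [-0.6, 0.2, 0.2]
grip_width: 0.0429
gripper_force: 0.0
```

Emit:
play_rows:
  commands:
    - [[0,0.9,-0.95,0,0],[0,0.9,-0.95,0,0],[0,0.9,-0.95,0,0],[0,0.9,-0.95,0,0],[0,0.9,-0.95,0,0],[0,0.9,-0.95,0,0],[0,0.9,-0.95,0,0]]

```text
clock: 3.35
tcp_pos: [0.4335, -0.1709, 0.3352]
orientation: [-3.104, -0.477, -0.003]
contact_force: [-0.5, 0.5, -0.7]
grip_width: 0.0423
gripper_force: 0.0
```

Emit:
play_rows:
  commands:
    - [[0,0.9,-0.95,0,0],[0,0.9,-0.95,0,0],[0,0.9,-0.95,0,0],[0,0.9,-0.95,0,0],[0,0.9,-0.95,0,0],[0,0.9,-0.95,0,0],[0,0.9,-0.95,0,0]]

```text
clock: 3.93
tcp_pos: [0.5489, 0.0642, 0.3345]
orientation: [-3.102, -0.476, -0.002]
contact_force: [-1.1, 0.6, 0.1]
grip_width: 0.0426
gripper_force: 0.0
```

Emit:
play_rows:
  commands:
    - [[0,0.9,-0.95,0,-0.87],[0,0.9,-0.95,0,-0.87],[0,0.9,-0.95,0,-0.87],[0,0.9,-0.95,0,-0.87],[0,0.9,-0.95,0,-0.87],[0,0.9,-0.95,0,-0.87],[0,0.9,-0.95,0,-0.87],[0,0.9,-0.95,0,-0.87],[0,0.9,-0.95,0,-0.87],[0,0.9,-0.95,0,-0.87],[0,0.9,-0.95,0,-0.87],[0,0.9,-0.95,0,-0.87]]

```text
clock: 4.93
tcp_pos: [0.6646, 0.291, 0.3337]
orientation: [2.112, 2.325, -0.002]
contact_force: [0.7, 0.4, -0.9]
grip_width: 0.0427
gripper_force: 0.0
```

Emit:
play_rows:
  commands:
    - [[0,0,0.015,0.89,0],[0,0,0.015,0.89,0],[0,0,0.015,0.89,0],[0,0,0.015,0.89,0],[0,0,0.015,0.89,0],[0,0,0.015,0.89,0],[0,-0.03,0.015,0.89,0],[0,-0.06,0.015,0.89,0],[0,-0.09,0.015,0.89,0],[0,-0.11,0.015,0.89,0],[0,-0.12,0.015,0.89,0],[0,-0.12,0.015,0.89,0]]

```text
clock: 5.93
tcp_pos: [0.6691, 0.2686, 0.1577]
orientation: [2.115, 2.321, 0.002]
contact_force: [0.0, 0.3, -0.7]
grip_width: 0.043
gripper_force: 0.0
```

Emit:
play_rows:
  commands:
    - [[0,-0.01,0,0,0],[0,-0.02,0,0,0],[0,-0.03,0,0,0],[0,-0.04,0,0,0],[0,-0.05,0,0,0],[0,-0.06,0,0,0],[0,-0.06,0,0,0]]

```text
clock: 6.52
tcp_pos: [0.6697, 0.2569, 0.1566]
orientation: [2.114, 2.323, -0.001]
contact_force: [-0.6, 0.3, 0.3]
grip_width: 0.0426
gripper_force: 0.0
```

Emit:
play_rows:
  commands:
    - [[0,-0.01,0,0,0],[0,-0.02,0,0,0],[0,-0.03,0,0,0],[0,-0.04,0,0,0],[0,-0.05,0,0,0],[0,-0.05,0,0,0]]

```text
clock: 7.02
tcp_pos: [0.6707, 0.2468, 0.1566]
orientation: [2.115, 2.323, -0.001]
contact_force: [-0.3, -0.6, 0.1]
grip_width: 0.0427
gripper_force: 0.0
```

Emit:
play_rows:
  commands:
    - [[0,-0.01,0,0,0],[0,-0.02,0,0,0],[0,-0.03,0,0,0],[0,-0.04,0,0,0],[0,-0.05,0,0,0],[0,-0.05,0,0,0]]

```text
clock: 7.52
tcp_pos: [0.6716, 0.2369, 0.1567]
orientation: [2.115, 2.323, -0.0]
contact_force: [-0.2, -0.5, -0.2]
grip_width: 0.0426
gripper_force: 0.0
```

Run:
```python
from h import *
p=viewer.grab_frame("scene"); a=p["pixels"][:,:,::-1]
q=viewer.grab_frame("side")["pixels"][:,:,::-1]
c=lambda i,x,y:cv2.resize(i[y:y+120,x:x+160],(400,300),interpolation=cv2.INTER_CUBIC)
cv2.imwrite("pics/t1.png",np.hstack([c(a,290,170),c(q,310,160)]))
```

```text
(no output)
```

View pics/t1.png

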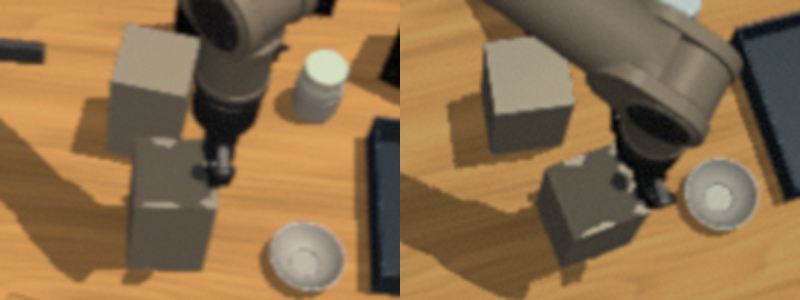

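The fingers stand right at the +y edge of the specimen, near the insert at about (375,236) in scene. The block is still upright. I'm continuing slowly.

Emit:
play_rows:
  commands:
    - [[0,-0.01,0,0,0],[0,-0.02,0,0,0],[0,-0.03,0,0,0],[0,-0.04,0,0,0],[0,-0.04,0,0,0]]

```text
clock: 8.03
tcp_pos: [0.6724, 0.2289, 0.1566]
orientation: [2.115, 2.323, -0.0]
contact_force: [-1.1, 0.1, 0.1]
grip_width: 0.043
gripper_force: 0.0
```

Run:
```python
from h import *
o=get_obs();p=viewer.grab_frame("wrist"); a=p["pixels"][:,:,::-1]
q=viewer.grab_frame("scene");b=q["pixels"][:,:,::-1]
print(o["contact_force"],o["tau"].round(2))
b=cv2.resize(b[190:290,300:410],(440,400),interpolation=cv2.INTER_CUBIC)
cv2.imwrite("pics/t2.png",np.hstack([cv2.resize(a,(360,400))if 0 else a[:,140:500],b]))
t=o["tcp_pos"]; print("tcp px scene",proj(q,[t]))
for x in viewer.trace(q,"specimen")[:3]: print(x["score"],x["rect"])
```

```text
[-1.06464735  0.11473144  0.12518317] [-5.200e-01 -6.486e+01 -1.329e+01 -2.558e+01 -5.000e-02 -2.000e-02
  4.000e-02]
tcp px scene [[370.59426636 242.51060039]]
0.92 [405.2, 121.4, 436.1, 174.6]
0.75 [440.4, 154.6, 491.7, 208.9]
0.62 [340.9, 224.8, 375.1, 277.3]
```

View pics/t2.png

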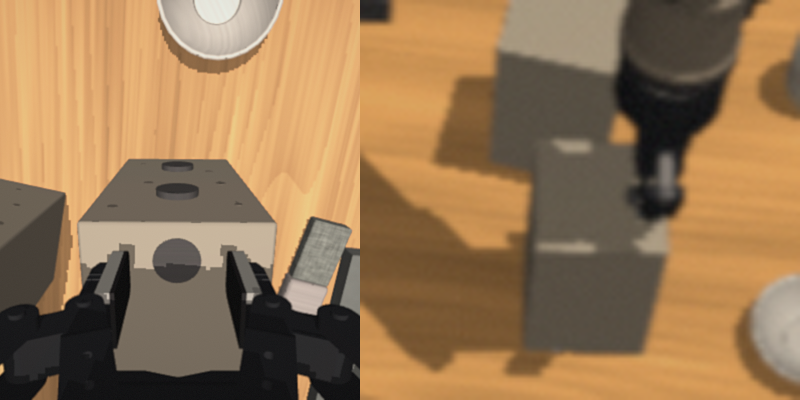

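The wrist view shows the half-open fingertips above the block's top face, at about (120,250) and (230,250), with the face edge at row 222. Half open, the tips stand about 25 mm behind the TCP. I'll back off, go 30 mm lower and approach again.

Emit:
play_rows:
  commands:
    - [[0,0.1,0,0,0],[0,0.25,0,0,0],[0,0.25,0,0,0],[0,0.25,0,0.15,0],[0,0.25,0,0.15,0],[0,0.22,0,0.15,0],[0,0.2,0,0.15,0],[0,0.18,0,0.15,0],[0,0.17,0,0.15,0],[0,0.16,0,0.15,0],[0,0.15,0,0.15,0],[0,0.15,0,0.15,0]]

```text
clock: 9.18
tcp_pos: [0.6697, 0.2589, 0.1271]
orientation: [2.115, 2.323, 0.001]
contact_force: [-0.0, 0.0, 0.0]
grip_width: 0.0427
gripper_force: 0.0
```

Emit:
play_rows:
  commands:
    - [[0,-0.01,0,0,0],[0,-0.02,0,0,0],[0,-0.03,0,0,0],[0,-0.04,0,0,0],[0,-0.04,0,0,0]]

```text
clock: 9.6
tcp_pos: [0.6701, 0.2526, 0.1274]
orientation: [-2.113, -2.324, -0.002]
contact_force: [-1.2, 3.6, 2.2]
grip_width: 0.0425
gripper_force: 2.0
```

Emit:
play_rows:
  commands:
    - [[0,-0.01,0,-0.005,0],[0,-0.02,0,-0.01,0],[0,-0.03,0,-0.018,0],[0,-0.04,0,-0.024,0],[0,-0.05,0,-0.03,0],[0,-0.06,0,-0.036,0],[0,-0.07,0,-0.041,0],[0,-0.08,0,-0.046,0]]

```text
clock: 10.27
tcp_pos: [0.6716, 0.2349, 0.1357]
orientation: [2.114, 2.323, -0.001]
contact_force: [-0.7, 3.0, 1.4]
grip_width: 0.0425
gripper_force: 1.3
```

Emit:
play_rows:
  commands:
    - [[0,-0.012,0,-0.007,0],[0,-0.024,0,-0.013,0],[0,-0.036,0,-0.018,0],[0,-0.048,0,-0.024,0],[0,-0.06,0,-0.03,0],[0,-0.072,0,-0.035,0],[0,-0.084,0,-0.039,0],[0,-0.096,0,-0.043,0],[0,-0.108,0,-0.047,0],[0,-0.12,0,-0.051,0]]

```text
clock: 11.1
tcp_pos: [0.6739, 0.2115, 0.1462]
orientation: [2.114, 2.324, -0.0]
contact_force: [0.1, 1.1, -0.7]
grip_width: 0.043
gripper_force: 0.4
```

Run:
```python
from h import *
p=viewer.grab_frame("side"); a=p["pixels"][:,:,::-1]
q=viewer.grab_frame("scene")["pixels"][:,:,::-1]
c=lambda i,x,y:cv2.resize(i[y:y+120,x:x+160],(400,300),interpolation=cv2.INTER_CUBIC)
cv2.imwrite("pics/t3.png",np.hstack([c(q,270,170),c(a,290,160)]))
```

```text
(no output)
```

View pics/t3.png

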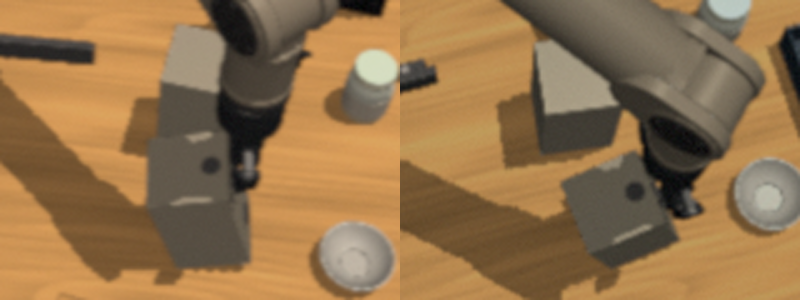

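The block is tilting toward -y with the insert at about (354,236) in scene. The topple is working, so I'm continuing.

Emit:
play_rows:
  commands:
    - [[0,-0.015,0,-0.005,0],[0,-0.03,0,-0.01,0],[0,-0.045,0,-0.015,0],[0,-0.06,0,-0.02,0],[0,-0.075,0,-0.025,0],[0,-0.09,0,-0.028,0],[0,-0.105,0,-0.031,0],[0,-0.12,0,-0.034,0],[0,-0.135,0,-0.037,0],[0,-0.15,0,-0.04,0],[0,-0.165,0,-0.043,0],[0,-0.18,0,-0.046,0]]

```text
clock: 12.2
tcp_pos: [0.6773, 0.1756, 0.1553]
orientation: [2.114, 2.324, -0.0]
contact_force: [0.2, 0.2, -0.5]
grip_width: 0.0427
gripper_force: 0.1
```

Emit:
play_rows:
  commands:
    - [[0,-0.015,0,0,0],[0,-0.03,0,0,0],[0,-0.045,0,0,0],[0,-0.06,0,0,0],[0,-0.075,0,0,0],[0,-0.09,0,0,0],[0,-0.105,0,0,0],[0,-0.12,0,0,0],[0,-0.12,0,0,0]]

```text
clock: 12.95
tcp_pos: [0.6798, 0.1509, 0.1552]
orientation: [2.115, 2.322, -0.001]
contact_force: [0.8, -0.9, -1.1]
grip_width: 0.0428
gripper_force: 0.0
```

Emit:
play_rows:
  commands:
    - [[0,0.2,0,-0.2,0],[0,0.45,0,-0.4,0],[0,0.45,0,-0.4,0],[0,0.45,0,-0.4,0],[0,0.45,0,-0.4,0],[0,0.45,0,-0.4,0]]

```text
clock: 13.45
tcp_pos: [0.671, 0.2412, 0.2348]
orientation: [2.113, 2.324, -0.001]
contact_force: [0.2, -1.3, -0.5]
grip_width: 0.0427
gripper_force: 0.0
```

Run:
```python
from h import *
p=viewer.grab_frame("side"); a=p["pixels"][:,:,::-1]
q=viewer.grab_frame("scene")["pixels"][:,:,::-1]
c=lambda i,x,y:cv2.resize(i[y:y+120,x:x+160],(400,300),interpolation=cv2.INTER_CUBIC)
o=get_obs();w=viewer.grab_frame("wrist")["pixels"][:,:,::-1]
print(o["tcp_pos"],o["orientation"])
cv2.imwrite("pics/t4.png",np.vstack([np.hstack([c(q,230,180),c(a,250,160)]),np.hstack([cv2.resize(w,(480,300)),np.zeros((300,320,3),np.uint8)])]))
```

```text
[0.67119321 0.23945881 0.2338592 ] [ 2.11618388  2.32155326 -0.00390334]
```

View pics/t4.png

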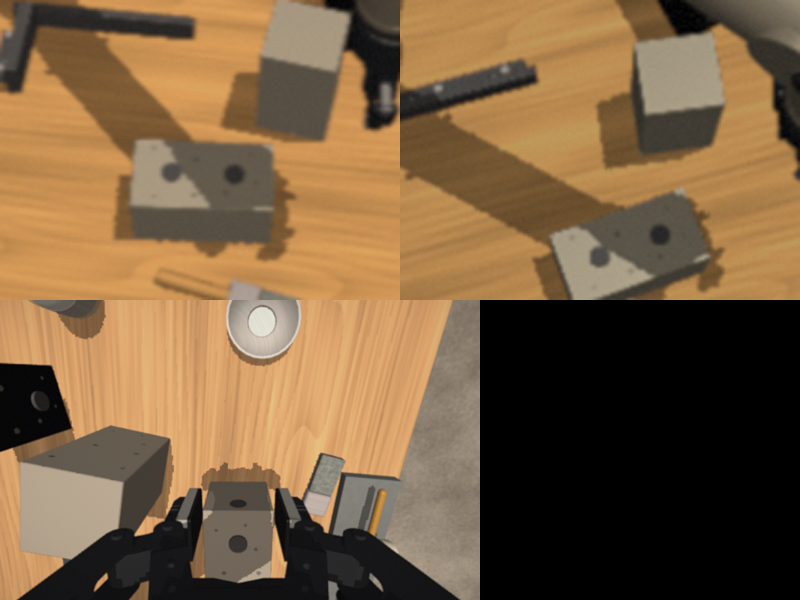

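Both views show the specimen lying with its discs up, at scene px (298,249) and (324,250). The plain block still stands.

Run:
```python
from h import *
np.set_printoptions(precision=4,suppress=True)
for n,ox,oy,d,c in [("scene",230,180,[(171,172),(234,174)],[(134,138),(272,145),(272,206),(131,203)]),("side",250,160,[(199,257),(260,235)],[(150,235),(285,190),(310,252)])]:
    p=viewer.grab_frame(n); S=lambda a:[(ox+.4*(u+.5)-.5,oy+.4*(v+.5)-.5) for u,v in a]
    D=at_z(p,S(d),.104)[:,:2]; print(n,D.tolist(),D.mean(0),"yaw",-np.arctan2(*(D[1]-D[0])),np.linalg.norm(D[1]-D[0]),at_z(p,S(c),.1)[:,:2].tolist())
print(get_obs()["clock"])
```

```text
scene [[0.6935000279407683, 0.005738932401170432], [0.6861775110628494, 0.08529036940662865]] [0.6898 0.0455] yaw 0.09178892325132373 0.07988773612426875 [[0.6483479023875688, -0.04985138190861238], [0.6358270517736643, 0.12885885612413994], [0.722651841003591, 0.13750687690849447], [0.7408255785897178, -0.037533818285656884]]
side [[0.6933341466671812, 0.01024083354514696], [0.6864054093663736, 0.09112968546348232]] [0.6899 0.0507] yaw 0.08544892758879113 0.08118505875621443 [[0.6494741357576057, -0.0413194352310377], [0.6380224965947515, 0.13831921411692835], [0.7229198078632995, 0.14580278317613954]]
13.7
```

Emit:
play_rows:
  commands:
    - [[0,0,0.01,0.3,0],[0,0,0.01,0.5,0],[0,0,0.01,0.7,0],[0,0,0.01,0.9,0],[0,0,0.01,0.98,0],[0,-0.1,0.01,0.98,0],[0,-0.2,0.01,0.98,0],[0,-0.3,0.01,0.98,0],[0,-0.35,0.01,0.98,0],[0,-0.36,0.01,0.98,0],[0,-0.37,0.01,0.98,0],[0,-0.37,0.01,0.98,0]]

```text
clock: 14.7
tcp_pos: [0.6799, 0.1691, 0.0396]
orientation: [-2.113, -2.324, -0.001]
contact_force: [-0.4, 0.2, 0.3]
grip_width: 0.043
gripper_force: 0.0
```

Emit:
play_rows:
  commands:
    - [[0,-0.01,0,0,0],[0,-0.02,0,0,0],[0,-0.03,0,0,0],[0,-0.04,0,0,0],[0,-0.05,0,0,0],[0,-0.06,0,0,0],[0,-0.07,0,0,0],[0,-0.08,0,0,0]]

```text
clock: 15.37
tcp_pos: [0.6815, 0.152, 0.0393]
orientation: [2.114, 2.324, 0.0]
contact_force: [0.3, -0.2, 0.3]
grip_width: 0.043
gripper_force: 0.0
```

Emit:
play_rows:
  commands:
    - [[0,-0.01,0,0,0],[0,-0.02,0,0,0],[0,-0.03,0,0,0],[0,-0.04,0,0,0],[0,-0.05,0,0,0],[0,-0.06,0,0,0],[0,-0.07,0,0,0],[0,-0.08,0,0,0]]

```text
clock: 16.03
tcp_pos: [0.683, 0.1365, 0.0393]
orientation: [-2.114, -2.324, -0.001]
contact_force: [0.1, 4.5, -1.4]
grip_width: 0.0428
gripper_force: 2.2
```

Emit:
play_rows:
  commands:
    - [[0,-0.01,0,0,0],[0,-0.025,0,0,0],[0,-0.045,0,0,0],[0,-0.065,0,0,0],[0,-0.085,0,0,0],[0,-0.105,0,0,0],[0,-0.125,0,0,0],[0,-0.145,0,0,0],[0,-0.165,0,0,0],[0,-0.185,0,0,0],[0,-0.205,0,0,0],[0,-0.225,0,0,0]]

```text
clock: 17.03
tcp_pos: [0.6873, 0.0912, 0.0393]
orientation: [2.114, 2.324, -0.0]
contact_force: [0.3, 4.6, -0.9]
grip_width: 0.0427
gripper_force: 2.3
```

Emit:
play_rows:
  commands:
    - [[0,-0.02,0,0,0],[0,-0.04,0,0,0],[0,-0.065,0,0,0],[0,-0.09,0,0,0],[0,-0.115,0,0,0],[0,-0.14,0,0,0],[0,-0.165,0,0,0],[0,-0.19,0,0,0],[0,-0.215,0,0,0],[0,-0.24,0,0,0],[0,-0.265,0,0,0],[0,-0.29,0,0,0]]

```text
clock: 18.03
tcp_pos: [0.6927, 0.0333, 0.0393]
orientation: [-2.114, -2.324, 0.0]
contact_force: [-0.1, 4.6, -0.4]
grip_width: 0.0429
gripper_force: 2.4
```

Emit:
play_rows:
  commands:
    - [[0,-0.025,0,0,0],[0,-0.05,0,0,0],[0,-0.075,0,0,0],[0,-0.1,0,0,0],[0,-0.125,0,0,0],[0,-0.15,0,0,0],[0,-0.175,0,0,0],[0,-0.2,0,0,0],[0,-0.22,0,0,0],[0,-0.23,0,0,0],[0,-0.235,0,0,0],[0,-0.235,0,0,0]]

```text
clock: 19.03
tcp_pos: [0.6972, -0.0136, 0.0393]
orientation: [2.114, 2.323, -0.001]
contact_force: [-1.3, 3.0, -1.0]
grip_width: 0.0428
gripper_force: 1.5
```

Emit:
play_rows:
  commands:
    - [[0,0.1,0,-0.1,0],[0,0.15,0,-0.3,0.05],[0,0.15,0,-0.5,0.12],[0,0.1,0,-0.7,0.2],[0,-0.1,0.1,-0.7,0.28],[0,-0.3,0.2,-0.7,0.36],[0,-0.45,0.35,-0.7,0.44],[0,-0.545,0.465,-0.7,0.52],[0,-0.545,0.465,-0.7,0.6],[0,-0.545,0.465,-0.7,0.68],[0,-0.545,0.465,-0.7,0.75],[0,-0.545,0.465,-0.7,0.75]]

```text
clock: 20.03
tcp_pos: [0.7999, -0.1147, 0.1792]
orientation: [3.048, 0.749, -0.002]
contact_force: [-0.1, 0.4, -0.2]
grip_width: 0.0427
gripper_force: 0.0
```

Emit:
play_rows:
  commands:
    - [[0,0,0,0,0.08],[0,0,0,0,0.15],[0,0,0,0,0.22],[0,0,0,0,0.29],[0,0,0,0,0.29]]

```text
clock: 20.45
tcp_pos: [0.7998, -0.114, 0.1796]
orientation: [3.139, 0.048, -0.0]
contact_force: [0.1, 0.4, 0.5]
grip_width: 0.0427
gripper_force: 0.0
```

```bash
cat > pose.py <<'E'
from h import *
np.set_printoptions(precision=4,suppress=True)
# find specimen pose from mask outline: fit box projection to both masks' outlines via discs-free silhouette
from scipy.optimize import least_squares
def box(v,zs=(0,.1)):
    x,y,a=v; c,s=np.cos(a),np.sin(a)
    return np.array([[x+c*i*.048-s*j*.09,y+s*i*.048+c*j*.09,z] for i in(-1,1) for j in(-1,1) for z in zs])
def sil(p,v,o=None):
    h=cv2.convexHull(proj(p,box(v),o).astype(np.float32)); m=np.zeros((1600,2560),np.uint8)
    cv2.fillPoly(m,[np.round(h*4+1.5).astype(int)],1); return cv2.resize(m.astype(np.float32),(640,400),interpolation=cv2.INTER_AREA)
def fit(items,v0):
    from scipy.optimize import minimize
    f=lambda v:sum(np.abs(sil(p,v*[1,1,1],o)-m).sum() for p,m,o in items)
    s=np.array([[0,0,0],[.01,0,0],[0,.01,0],[0,0,.08]])+v0
    q=minimize(f,v0,method="Nelder-Mead",options=dict(initial_simplex=s,maxiter=150)); return q.x,q.fun
E
python3 - <<'E'
from pose import *
o=get_obs();print(o["tcp_pos"],o["orientation"])
for n in ["scene","side","wrist"]:
    p=viewer.grab_frame(n)
    t=[x for x in viewer.trace(p,"specimen")]
    v0=np.array([.706,-.114,.09]); oo=o if n=="wrist" else None
    s=sil(p,v0,oo)
    t=sorted(t,key=lambda x:-(x["pixels"]*s).sum())
    if t and (t[0]["pixels"]*s).sum()>100:
        print(n,t[0]["score"],t[0]["rect"],fit([(p,t[0]["pixels"].astype(np.float32),oo)],v0),s.sum())
    else: print(n,"none")
p=viewer.grab_frame("wrist");cv2.imwrite("pics/w5.png",p["pixels"][:,:,::-1])
E
```

```text
[ 0.7998 -0.114   0.1796] [ 3.139   0.0482 -0.0004]
scene 0.84 [226.9, 235.8, 286.5, 277.4] (array([ 0.7048, -0.1164,  0.0875]), np.float64(719.25)) 2375.8125
side 0.8 [263.9, 251.9, 327.6, 300.8] (array([ 0.7037, -0.1109,  0.1288]), np.float64(1679.6875)) 2096.6875
wrist 0.61 [202.9, 211.2, 424.5, 357.9] (array([ 0.7038, -0.1148,  0.0924]), np.float64(9773.8125)) 29159.562
```

View pics/w5.png

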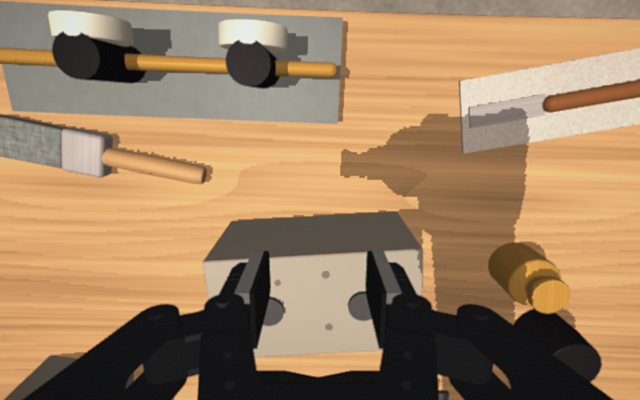

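Emit:
play_rows:
  commands:
    - [[0,0,0,0.2,0],[0,0,0,0.4,0],[0,0,0,0.6,0],[0,0,0,0.7,0],[0,-0.02,0,0.7,0],[0,-0.05,0,0.7,0],[0,-0.08,0,0.7,0],[0,-0.11,0,0.7,0],[0,-0.13,0,0.7,0],[0,-0.14,0,0.7,0],[0,-0.15,0,0.7,0],[0,-0.16,0,0.7,0]]

```text
clock: 21.8
tcp_pos: [0.7683, -0.1138, 0.0401]
orientation: [3.141, 0.05, 0.002]
contact_force: [0.2, -0.0, 0.1]
grip_width: 0.0427
gripper_force: 0.0
```

Emit:
play_rows:
  commands:
    - [[0,-0.01,0,0,0],[0,-0.02,0,0,0],[0,-0.03,0,0,0],[0,-0.04,0,0,0],[0,-0.05,0,0,0],[0,-0.06,0,0,0],[0,-0.07,0,0,0],[0,-0.08,0,0,0],[0,-0.09,0,0,0],[0,-0.1,0,0,0],[0,-0.11,0,0,0],[0,-0.12,0,0,0]]

```text
clock: 22.8
tcp_pos: [0.7463, -0.1152, 0.0405]
orientation: [3.14, 0.05, 0.008]
contact_force: [5.4, -1.2, 0.8]
grip_width: 0.0424
gripper_force: 2.6
```

Emit:
play_rows:
  commands:
    - [[0,-0.015,0,0,0],[0,-0.035,0,0,0],[0,-0.06,0,0,0],[0,-0.085,0,0,0],[0,-0.11,0,0,0],[0,-0.135,0,0,0],[0,-0.16,0,0,0],[0,-0.185,0,0,0],[0,-0.21,0,0,0],[0,-0.235,0,0,0],[0,-0.26,0,0,0],[0,-0.285,0,0,0]]

```text
clock: 23.8
tcp_pos: [0.6902, -0.116, 0.0409]
orientation: [-3.141, -0.05, -0.011]
contact_force: [5.9, 1.0, 1.5]
grip_width: 0.0426
gripper_force: 3.1
```

Emit:
play_rows:
  commands:
    - [[0,-0.025,0,0,0],[0,-0.05,0,0,0],[0,-0.075,0,0,0],[0,-0.1,0,0,0],[0,-0.125,0,0,0],[0,-0.15,0,0,0],[0,-0.175,0,0,0],[0,-0.2,0,0,0],[0,-0.225,0,0,0],[0,-0.25,0,0,0],[0,-0.275,0,0,0],[0,-0.3,0,0,0]]

```text
clock: 24.8
tcp_pos: [0.6304, -0.1178, 0.0409]
orientation: [-3.141, -0.05, -0.011]
contact_force: [6.7, 0.4, 1.0]
grip_width: 0.0428
gripper_force: 3.1
```

Run:
```python
from pose import *
o=get_obs();print(o["tcp_pos"],o["clock"])
for n in ["scene","side","wrist"]:
    p=viewer.grab_frame(n); v0=np.array([o["tcp_pos"][0]-.058,-.12,.03]); oo=o if n=="wrist" else None
    s=sil(p,v0,oo); t=sorted(viewer.trace(p,"specimen"),key=lambda x:-(x["pixels"]*s).sum())
    if t and (t[0]["pixels"]*s).sum()>100: print(n,t[0]["score"],fit([(p,t[0]["pixels"].astype(np.float32),oo)],v0),s.sum())
```

```text
[ 0.6304 -0.1178  0.0409] 24.8
scene 0.88 (array([ 0.5746, -0.1141,  0.0623]), np.float64(896.9375)) 2176.0625
side 0.77 (array([ 0.5711, -0.1122,  0.018 ]), np.float64(1495.3125)) 2088.3125
wrist 0.95 (array([ 0.5709, -0.1149,  0.0323]), np.float64(35046.9375)) 68874.56
```

Emit:
play_rows:
  commands:
    - [[0,-0.025,0,0,0],[0,-0.05,0,0,0],[0,-0.08,0,0,0],[0,-0.11,0,0,0],[0,-0.14,0,0,0],[0,-0.17,0,0,0],[0,-0.2,0,0,0],[0,-0.23,0,0,0],[0,-0.26,0,0,0],[0,-0.29,0,0,0],[0,-0.32,0,0,0],[0,-0.35,0,0,0]]

```text
clock: 26.1
tcp_pos: [0.5599, -0.1202, 0.0404]
orientation: [-3.141, -0.05, -0.008]
contact_force: [6.1, 0.0, 2.2]
grip_width: 0.0427
gripper_force: 3.1
```

Emit:
play_rows:
  commands:
    - [[0,-0.02,0,0,0],[0,-0.04,0,0,0],[0,-0.06,0,0,0],[0,-0.075,0,0,0],[0,-0.085,0,0,0],[0,-0.095,0,0,0],[0,-0.1,0,0,0],[0,-0.1,0,0,0]]

```text
clock: 26.77
tcp_pos: [0.5397, -0.1209, 0.0403]
orientation: [-3.141, -0.05, -0.007]
contact_force: [6.0, -0.4, 1.2]
grip_width: 0.0424
gripper_force: 2.8
```

Emit:
play_rows:
  commands:
    - [[0,-0.008,0,0,0],[0,-0.016,0,0,0],[0,-0.024,0,0,0],[0,-0.032,0,0,0],[0,-0.04,0,0,0],[0,-0.048,0,0,0],[0,-0.05,0,0,0]]

```text
clock: 27.35
tcp_pos: [0.5299, -0.1212, 0.0403]
orientation: [-3.141, -0.05, -0.008]
contact_force: [6.6, -0.1, 2.2]
grip_width: 0.0427
gripper_force: 3.1
```

Emit:
play_rows:
  commands:
    - [[0,-0.005,0,0,0],[0,-0.01,0,0,0],[0,-0.015,0,0,0],[0,-0.02,0,0,0],[0,-0.025,0,0,0]]

```text
clock: 27.77
tcp_pos: [0.5253, -0.1214, 0.0404]
orientation: [-3.141, -0.05, -0.008]
contact_force: [6.3, 0.6, 1.2]
grip_width: 0.0429
gripper_force: 3.2
```

Emit:
play_rows:
  commands:
    - [[0,-0.005,0,0,0],[0,-0.01,0,0,0],[0,-0.015,0,0,0],[0,-0.015,0,0,0]]

```text
clock: 28.1
tcp_pos: [0.5236, -0.1218, 0.0409]
orientation: [3.141, 0.049, 0.012]
contact_force: [9.2, -0.5, 1.8]
grip_width: 0.043
gripper_force: 4.2
```

Emit:
play_rows:
  commands:
    - [[0,-0.005,0,0,0],[0,-0.01,0,0,0],[0,-0.01,0,0,0]]

```text
clock: 28.35
tcp_pos: [0.5231, -0.1223, 0.0415]
orientation: [3.141, 0.048, 0.017]
contact_force: [11.5, -1.6, 1.6]
grip_width: 0.0427
gripper_force: 5.4
```

Emit:
play_rows:
  commands:
    - [[0,-0.005,0,0,0],[0,-0.01,0,0,0],[0,-0.01,0,0,0],[0,-0.01,0,0,0]]

```text
clock: 28.68
tcp_pos: [0.5229, -0.1223, 0.042]
orientation: [3.141, 0.048, 0.022]
contact_force: [14.1, -2.4, 2.2]
grip_width: 0.0427
gripper_force: 7.0
```

Emit:
play_rows:
  commands:
    - [[0,0.02,0,0,0],[0,0.1,0,0,0],[0,0.2,0,-0.1,0],[0,0.2,0,-0.3,0],[0,0.2,0,-0.5,0],[0,0.2,0,-0.7,0],[0,0.2,0,-0.7,0]]

```text
clock: 29.27
tcp_pos: [0.5595, -0.1205, 0.187]
orientation: [3.139, 0.05, 0.017]
contact_force: [1.5, 0.3, 0.1]
grip_width: 0.0431
gripper_force: 0.0
```

Run:
```python
from pose import *
o=get_obs();print(o["tcp_pos"],o["orientation"],o["clock"])
for n in ["scene","side"]:
    p=viewer.grab_frame(n); v0=np.array([.465,-.12,.03])
    s=sil(p,v0); t=sorted(viewer.trace(p,"specimen"),key=lambda x:-(x["pixels"]*s).sum())
    if t and (t[0]["pixels"]*s).sum()>100: print(n,t[0]["score"],fit([(p,t[0]["pixels"].astype(np.float32),None)],v0),s.sum())
p=viewer.grab_frame("wrist");cv2.imwrite("pics/w6.png",p["pixels"][:,:,::-1])
a=viewer.grab_frame("side")["pixels"][160:260,205:355,::-1]
cv2.imwrite("pics/w6.png",np.vstack([cv2.resize(p["pixels"][:,:,::-1],(480,300)),cv2.resize(a,(480,300),interpolation=cv2.INTER_CUBIC)[:300]]))
```

```text
[ 0.5595 -0.1205  0.187 ] [3.1389 0.0498 0.0165] 29.2667
scene 0.97 (array([ 0.4672, -0.1205,  0.045 ]), np.float64(304.3125)) 2022.5
side 0.89 (array([ 0.4684, -0.1149,  0.0338]), np.float64(1215.5625)) 2083.6875
```

View pics/w6.png

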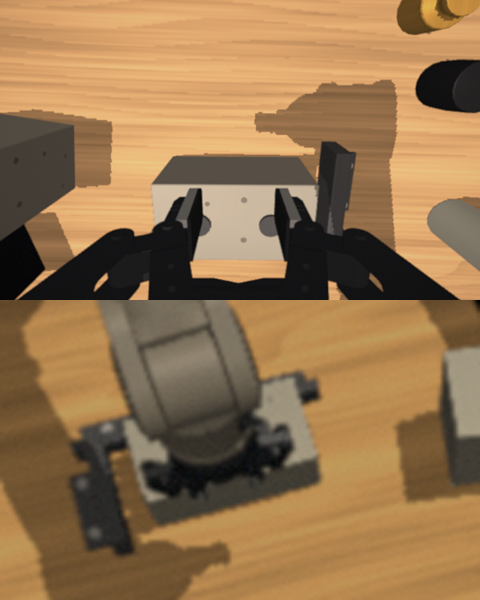

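The wrist and side views show the block flush along the fence, about 20 mm short of the end stop. Next I go round to the trailing end.

Emit:
play_rows:
  commands:
    - [[0,-0.1,-0.1,0,-0.07],[0,-0.2,-0.25,0,-0.15],[0,-0.3,-0.4,0,-0.23],[0,-0.4,-0.55,0,-0.31],[0,-0.453,-0.618,0,-0.39],[0,-0.453,-0.618,0,-0.47],[0,-0.453,-0.618,0,-0.55],[0,-0.453,-0.618,0,-0.63],[0,-0.453,-0.618,0,-0.7],[0,-0.453,-0.618,0,-0.78],[0,-0.453,-0.618,0,-0.86],[0,-0.453,-0.618,0,-0.9]]

```text
clock: 30.57
tcp_pos: [0.4597, 0.0001, 0.1781]
orientation: [-2.348, -2.084, 0.003]
contact_force: [-0.3, 0.6, 0.7]
grip_width: 0.0426
gripper_force: 0.0
```

Emit:
play_rows:
  commands:
    - [[0,0,0,0,-0.06],[0,0,0,0,-0.1],[0,0,0,0,-0.1]]

```text
clock: 30.82
tcp_pos: [0.4597, 0.0001, 0.1781]
orientation: [-2.182, -2.257, 0.002]
contact_force: [0.1, -0.2, 0.5]
grip_width: 0.0429
gripper_force: 0.0
```

Emit:
play_rows:
  commands:
    - [[0,0,0.025,0.2,0],[0,0,0.025,0.4,0],[0,0,0.025,0.6,0],[0,0,0.025,0.69,0],[0,0,0.025,0.69,0],[0,-0.01,0.025,0.69,0],[0,-0.02,0.025,0.69,0],[0,-0.03,0.025,0.69,0],[0,-0.04,0.025,0.69,0],[0,-0.05,0.025,0.69,0],[0,-0.06,0.025,0.69,0]]

```text
clock: 31.73
tcp_pos: [0.4667, -0.0122, 0.0421]
orientation: [2.186, 2.255, 0.001]
contact_force: [0.3, -1.0, -0.3]
grip_width: 0.0428
gripper_force: 0.0
```

Emit:
play_rows:
  commands:
    - [[0,-0.01,0,0,0],[0,-0.02,0,0,0],[0,-0.03,0,0,0],[0,-0.04,0,0,0],[0,-0.05,0,0,0],[0,-0.06,0,0,0],[0,-0.07,0,0,0],[0,-0.08,0,0,0]]

```text
clock: 32.4
tcp_pos: [0.4667, -0.0257, 0.0414]
orientation: [-2.183, -2.257, -0.003]
contact_force: [0.2, 5.5, 1.6]
grip_width: 0.0429
gripper_force: 2.8
```

Emit:
play_rows:
  commands:
    - [[0,-0.01,0,0,0],[0,-0.02,0,0,0],[0,-0.03,0,0,0],[0,-0.04,0,0,0],[0,-0.05,0,0,0],[0,-0.06,0,0,0],[0,-0.065,0,0,0],[0,-0.07,0,0,0]]

```text
clock: 33.07
tcp_pos: [0.4673, -0.0398, 0.0414]
orientation: [-2.183, -2.257, -0.003]
contact_force: [0.5, 5.9, 1.2]
grip_width: 0.043
gripper_force: 2.8
```

Emit:
play_rows:
  commands:
    - [[0,-0.005,0,0,0],[0,-0.01,0,0,0],[0,-0.015,0,0,0],[0,-0.02,0,0,0],[0,-0.025,0,0,0]]

```text
clock: 33.48
tcp_pos: [0.4675, -0.0447, 0.0414]
orientation: [-2.183, -2.257, -0.003]
contact_force: [0.2, 6.6, 0.5]
grip_width: 0.0426
gripper_force: 2.9
```

Emit:
play_rows:
  commands:
    - [[0,-0.005,0,0,0],[0,-0.01,0,0,0],[0,-0.015,0,0,0],[0,-0.02,0,0,0]]

```text
clock: 33.82
tcp_pos: [0.468, -0.0469, 0.0415]
orientation: [-2.182, -2.257, -0.007]
contact_force: [1.0, 13.8, 0.7]
grip_width: 0.0428
gripper_force: 6.4
```

Emit:
play_rows:
  commands:
    - [[0,-0.005,0,0,0],[0,-0.01,0,0,0],[0,-0.015,0,0,0]]

```text
clock: 34.07
tcp_pos: [0.469, -0.047, 0.0419]
orientation: [-2.18, -2.258, -0.013]
contact_force: [1.0, 20.6, 2.5]
grip_width: 0.043
gripper_force: 10.1
```

Emit:
play_rows:
  commands:
    - [[0,0.01,0,0,0],[0,0.018,0,0,0],[0,0.018,0,0,0],[0,0.018,0,0,0]]

```text
clock: 34.4
tcp_pos: [0.4683, -0.0469, 0.0415]
orientation: [-2.183, -2.258, -0.007]
contact_force: [0.9, 8.6, -0.6]
grip_width: 0.043
gripper_force: 4.2
```

Emit:
play_rows:
  commands:
    - [[0,-0.007,0,0,0],[0,-0.007,0,0,0],[0,-0.007,0,0,0],[0,-0.007,0,0,0],[0,-0.007,0,0,0],[0,-0.007,0,0,0],[0,-0.007,0,0,0],[0,-0.007,0,0,0],[0,-0.007,0,0,0],[0,-0.007,0,0,0],[0,-0.007,0,0,0],[0,-0.007,0,0,0]]

```text
clock: 35.4
tcp_pos: [0.4684, -0.0469, 0.0416]
orientation: [-2.181, -2.258, -0.009]
contact_force: [0.4, 12.6, -0.4]
grip_width: 0.0428
gripper_force: 6.0
```

I've held 12.6 N for one second. I'll retreat and check the flushness.

Emit:
play_rows:
  commands:
    - [[0,0.02,0,0,0],[0,0.1,0,0,0],[0,0.2,0,0,0],[0,0.2,0,-0.2,0],[0,0.2,0,-0.4,0],[0,0.2,0,-0.6,0],[0,0.2,0,-0.8,0],[0,0.2,0,-0.8,0]]

```text
clock: 36.07
tcp_pos: [0.4706, -0.0108, 0.2084]
orientation: [2.179, 2.25, 0.01]
contact_force: [2.1, 0.5, -0.1]
grip_width: 0.0429
gripper_force: 0.0
```

Run:
```python
from pose import *
o=get_obs();print(o["tcp_pos"],o["orientation"],o["clock"])
I=[]
for n in ["scene","side"]:
    p=viewer.grab_frame(n); v0=np.array([.467,-.147,.03])
    s=sil(p,v0); t=sorted(viewer.trace(p,"specimen"),key=lambda x:-(x["pixels"]*s).sum())
    if t and (t[0]["pixels"]*s).sum()>100: print(n,t[0]["score"],fit([(p,t[0]["pixels"].astype(np.float32),None)],v0),s.sum())
    u=proj(p,[[.45,-.147,.08]])[0].astype(int); I.append(cv2.resize(p["pixels"][u[1]-38:u[1]+37,u[0]-50:u[0]+50,::-1],(400,300),interpolation=cv2.INTER_CUBIC)); print(u)
w=viewer.grab_frame("wrist")["pixels"][:,:,::-1]
cv2.imwrite("pics/w7.png",np.vstack([np.hstack(I),np.hstack([cv2.resize(w,(480,300)),np.zeros((300,320,3),np.uint8)])]))
```

```text
[ 0.4706 -0.0108  0.2084] [2.1792 2.25   0.0105] 36.0667
scene 0.92 (array([ 0.4682, -0.151 ,  0.0387]), np.float64(75.8125)) 2046.8125
[266 186]
side 0.64 (array([ 0.4677, -0.1449,  0.0277]), np.float64(71.1875)) 2085.375
[263 205]
```

View pics/w7.png

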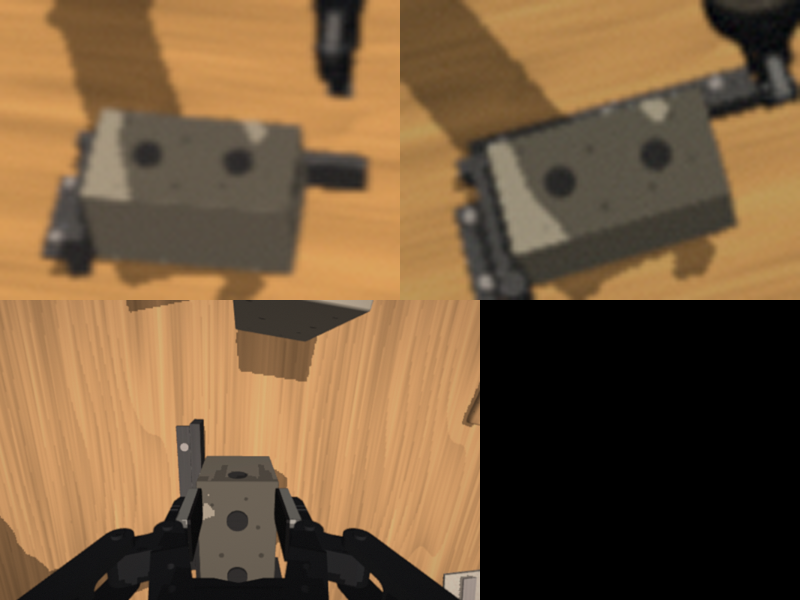

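The block looks flush and home, with the top edge along the fence and the disc face up. I'll confirm by feel with one more lateral press.

Emit:
play_rows:
  commands:
    - [[0,-0.1,0.1,0,0.07],[0,-0.25,0.2,0,0.15],[0,-0.4,0.3,0,0.23],[0,-0.55,0.4,0,0.31],[0,-0.71,0.478,0,0.39],[0,-0.71,0.478,0,0.47],[0,-0.71,0.478,0,0.55],[0,-0.71,0.478,0,0.63],[0,-0.71,0.478,0,0.7],[0,-0.71,0.478,0,0.78],[0,-0.71,0.478,0,0.86],[0,-0.71,0.478,0,0.9]]

```text
clock: 37.32
tcp_pos: [0.5649, -0.1501, 0.199]
orientation: [-3.127, -0.287, 0.006]
contact_force: [1.1, 0.0, 0.5]
grip_width: 0.0429
gripper_force: 0.0
```

Emit:
play_rows:
  commands:
    - [[0,0,0,0,0.06],[0,0,0,0,0.1],[0,0,0,0,0.1]]

```text
clock: 37.57
tcp_pos: [0.565, -0.1501, 0.1992]
orientation: [-3.141, -0.047, 0.006]
contact_force: [-0.1, -0.4, -0.2]
grip_width: 0.0428
gripper_force: 0.0
```

Emit:
play_rows:
  commands:
    - [[0,0,0,0.2,0],[0,0,0,0.4,0],[0,0,0,0.6,0],[0,0,0,0.79,0],[0,-0.03,0,0.79,0],[0,-0.06,0,0.79,0],[0,-0.09,0,0.79,0],[0,-0.12,0,0.79,0],[0,-0.14,0,0.79,0],[0,-0.155,0,0.79,0],[0,-0.165,0,0.79,0],[0,-0.17,0,0.79,0]]

```text
clock: 38.57
tcp_pos: [0.5323, -0.1517, 0.0442]
orientation: [3.141, 0.05, 0.002]
contact_force: [-0.5, 0.4, 0.3]
grip_width: 0.0427
gripper_force: 0.0
```

Emit:
play_rows:
  commands:
    - [[0,-0.005,0,0,0],[0,-0.01,0,0,0],[0,-0.015,0,0,0],[0,-0.02,0,0,0],[0,-0.025,0,0,0],[0,-0.03,0,0,0],[0,-0.03,0,0,0]]

```text
clock: 39.15
tcp_pos: [0.5269, -0.1516, 0.0435]
orientation: [-3.141, -0.05, -0.003]
contact_force: [2.2, 0.2, -1.7]
grip_width: 0.0428
gripper_force: 1.3
```

Emit:
play_rows:
  commands:
    - [[0,-0.005,0,0,0],[0,-0.01,0,0,0],[0,-0.015,0,0,0],[0,-0.015,0,0,0]]

```text
clock: 39.48
tcp_pos: [0.526, -0.1516, 0.0445]
orientation: [3.141, 0.05, 0.009]
contact_force: [5.4, -1.0, 0.9]
grip_width: 0.0427
gripper_force: 3.0
```

Emit:
play_rows:
  commands:
    - [[0,-0.005,0,0,0],[0,-0.01,0,0,0],[0,-0.01,0,0,0]]

```text
clock: 39.73
tcp_pos: [0.5248, -0.1514, 0.0449]
orientation: [3.141, 0.051, 0.011]
contact_force: [7.5, 1.2, 2.7]
grip_width: 0.0429
gripper_force: 3.6
```

Emit:
play_rows:
  commands:
    - [[0,-0.005,0,0,0],[0,-0.01,0,0,0],[0,-0.015,0,0,0],[0,-0.015,0,0,0]]

```text
clock: 40.07
tcp_pos: [0.5238, -0.1517, 0.0457]
orientation: [3.141, 0.05, 0.017]
contact_force: [9.9, -0.2, 3.5]
grip_width: 0.0426
gripper_force: 5.0
```

Emit:
play_rows:
  commands:
    - [[0,-0.005,0,0,0],[0,-0.01,0,0,0],[0,-0.015,0,0,0],[0,-0.02,0,0,0],[0,-0.02,0,0,0]]

```text
clock: 40.48
tcp_pos: [0.5231, -0.1523, 0.0467]
orientation: [3.14, 0.049, 0.026]
contact_force: [15.8, -1.3, 1.9]
grip_width: 0.0427
gripper_force: 7.9
```

Emit:
play_rows:
  commands:
    - [[0,0.03,0,0,0],[0,0.1,0,0,0],[0,0.2,0,-0.1,0],[0,0.2,0,-0.3,0],[0,0.2,0,-0.5,0],[0,0.2,0,-0.7,0],[0,0.2,0,-0.7,0]]

```text
clock: 41.07
tcp_pos: [0.5583, -0.1512, 0.1912]
orientation: [3.138, 0.05, 0.017]
contact_force: [1.7, 0.3, 0.4]
grip_width: 0.0428
gripper_force: 0.0
```

Emit:
play_rows:
  commands:
    - [[0,-0.1,-0.1,0,-0.07],[0,-0.2,-0.25,0,-0.15],[0,-0.3,-0.4,0,-0.23],[0,-0.4,-0.55,0,-0.31],[0,-0.45,-0.72,0,-0.39],[0,-0.45,-0.72,0,-0.47],[0,-0.45,-0.72,0,-0.55],[0,-0.45,-0.72,0,-0.63],[0,-0.45,-0.72,0,-0.7],[0,-0.45,-0.72,0,-0.78],[0,-0.45,-0.72,0,-0.86],[0,-0.45,-0.72,0,-0.9]]

```text
clock: 42.07
tcp_pos: [0.4586, -0.01, 0.1828]
orientation: [-2.349, -2.085, 0.003]
contact_force: [-0.5, -0.1, 0.4]
grip_width: 0.0427
gripper_force: 0.0
```

Emit:
play_rows:
  commands:
    - [[0,0,0,0,-0.06],[0,0,0,0,-0.1],[0,0,0,0,-0.1]]

```text
clock: 42.32
tcp_pos: [0.4587, -0.01, 0.1828]
orientation: [-2.183, -2.258, 0.002]
contact_force: [-0.4, 0.1, 0.2]
grip_width: 0.0427
gripper_force: 0.0
```

Emit:
play_rows:
  commands:
    - [[0,0,0.03,0.2,0],[0,0,0.03,0.4,0],[0,0,0.03,0.6,0],[0,0,0.03,0.7,0],[0,-0.02,0.03,0.7,0],[0,-0.05,0.03,0.7,0],[0,-0.08,0.03,0.7,0],[0,-0.11,0.03,0.7,0],[0,-0.13,0.03,0.7,0],[0,-0.14,0.03,0.7,0],[0,-0.15,0.03,0.7,0]]

```text
clock: 43.23
tcp_pos: [0.4671, -0.0402, 0.0441]
orientation: [2.186, 2.254, 0.001]
contact_force: [-0.2, 0.1, 0.6]
grip_width: 0.0428
gripper_force: 0.0
```

Emit:
play_rows:
  commands:
    - [[0,-0.005,0,0,0],[0,-0.01,0,0,0],[0,-0.015,0,0,0],[0,-0.02,0,0,0],[0,-0.025,0,0,0],[0,-0.03,0,0,0],[0,-0.03,0,0,0]]

```text
clock: 43.82
tcp_pos: [0.4667, -0.0456, 0.0432]
orientation: [-2.186, -2.256, 0.0]
contact_force: [-0.6, -0.9, -0.2]
grip_width: 0.0427
gripper_force: 0.0
```

Emit:
play_rows:
  commands:
    - [[0,-0.005,0,0,0],[0,-0.01,0,0,0],[0,-0.015,0,0,0],[0,-0.02,0,0,0],[0,-0.02,0,0,0]]

```text
clock: 44.23
tcp_pos: [0.4669, -0.0472, 0.0433]
orientation: [-2.183, -2.256, -0.004]
contact_force: [-0.1, 7.2, -0.0]
grip_width: 0.0428
gripper_force: 3.5
```

Emit:
play_rows:
  commands:
    - [[0,-0.005,0,0,0],[0,-0.01,0,0,0],[0,-0.01,0,0,0],[0,-0.01,0,0,0]]

```text
clock: 44.57
tcp_pos: [0.4669, -0.0471, 0.0434]
orientation: [-2.181, -2.257, -0.006]
contact_force: [-1.8, 12.7, 0.7]
grip_width: 0.0428
gripper_force: 6.2
```

Emit:
play_rows:
  commands:
    - [[0,0,0,0,0],[0,0,0,0,0],[0,0,0,0,0],[0,0,0,0,0],[0,0,0,0,0],[0,0,0,0,0],[0,0,0,0,0],[0,0,0,0,0],[0,0,0,0,0],[0,0,0,0,0],[0,0,0,0,0],[0,0,0,0,0]]

```text
clock: 45.57
tcp_pos: [0.4669, -0.0472, 0.0434]
orientation: [-2.181, -2.257, -0.006]
contact_force: [-1.9, 12.2, 0.4]
grip_width: 0.0427
gripper_force: 6.1
```

Emit:
play_rows:
  commands:
    - [[0,0.02,0,0,0],[0,0.06,0,0,0],[0,0.12,0,0,0],[0,0.18,0,0,0],[0,0.18,0,-0.2,0],[0,0.18,0,-0.4,0],[0,0.18,0,-0.6,0],[0,0.18,0,-0.8,0],[0,0.18,0,-0.8,0],[0,0.18,0,-0.8,0]]

```text
clock: 46.4
tcp_pos: [0.4675, -0.0157, 0.2056]
orientation: [2.183, 2.252, 0.003]
contact_force: [0.1, -0.5, -0.7]
grip_width: 0.0425
gripper_force: 0.0
```

Run:
```python
from pose import *
o=get_obs();print(o["tcp_pos"],o["clock"])
for n in ["scene","side"]:
    p=viewer.grab_frame(n); v0=np.array([.467,-.147,.03])
    s=sil(p,v0); t=sorted(viewer.trace(p,"specimen"),key=lambda x:-(x["pixels"]*s).sum())
    print(n,fit([(p,t[0]["pixels"].astype(np.float32),None)],v0))
```

```text
[ 0.4675 -0.0157  0.2056] 46.4
scene (array([ 0.4675, -0.1506,  0.0277]), np.float64(64.0625))
side (array([ 0.4666, -0.1435,  0.0275]), np.float64(63.6875))
```

```bash
python3 -c "
from bench import r
print(r.hand_in())"
```

```text
the job is handed in; nothing more can be done
None
```

The job is handed in, with no verdict returned: the specimen lies disc face up, flush on the fence and home on the end stop; I pressed it endwise at about 12 N for one second (peak push about 21 N), and the robot is clear of it.

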